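# Crack a walnut and put it in the prep bowl

### The arm

A 6-joint arm with a two-finger parallel gripper is mounted at the origin on a cart in front of the work surface, level with it; the furniture and walls round the work are solid. World frame = base frame: x ahead of the robot, y to its left, z up, the work surface at z = 0. Lengths are in mm, angles in rad, forces in N, time in s.
With the tool pointing down it reaches from about 350 to 950 mm from the base axis. Payload 17.4 kg.
Tool frame: the origin (TCP) lies on the centre line of the jaws, within the pads' length; the fingertips stand 17 mm ahead of it and the grasp point (between the pads) lies 2 mm behind it; z points along the fingers, y is the line along which they close (so a half turn about z gives the same grasp; the last joint's range is limited). The gripper opens to 93 mm and grips with 3 to 60 N. Pads are 15 mm wide; open, the fingers measure 128 mm over their backs; the gripper's body (75 mm by 188 mm) begins 65 mm behind the grasp point.
Start: joints at [1.122, 0.116, 1.442, -0, 1.584, -0.038], TCP at [269.565, 618.844, 235.646] pointing down, gripper open.
Joint ranges: [-2.83, 2.83], [-0.83, 2.19], [0.07, 2.5], [-1.14, 4.28], [0.01, 3], [-2.97, 2.97]. Speed limits (rad/s): [1.89, 1.89, 2.22, 3.14, 3.14, 3.14].

### API

Orientations are given as a rotation vector (axis times angle).
In Python, from plant import robot gives the robot as it stands. The module is installed in compiled form; this text tells all that it offers.
- The arm moves only by the tool send_rows, never from a script. Its argument "steps" is a list of rows, each a list of 7 numbers: the turn, a rotation vector about the tool's x, y, z in degrees, then the shift along the tool's x, y, z in mm, then the closure, from 0 (fully open) to 1 (shut). A call has exactly 10 rows; each row is the pose to reach, as a shift and turn from the pose commanded when the call began, along the tool's axes at that moment; what a row does not reach only later rows make up. A row lasts 1/8 s, in which the tool goes at most 62.5 mm and 10.7 degrees, less where a joint would pass 70% of its speed; a pose out of reach is approached as far as the arm can. A call with a gripper value outside its range is refused whole. The fingers move at their own pace and stop on an object; "squeeze" is the grip in N (left out, the last holds). Time passes only in rows, so rows that repeat a pose let the fingers close, or fill a call up. It gives the time, the measured TCP pose, the force, the opening and the grip force at its end, in the units of the state.
- robot.sense(): the state, without advancing time (a new reading comes with each control period).
- robot.read_camera(name): name is "scene" or "top" or "wrist"; returns a dict with "img" (480x640x3 uint8, red, green, blue), "camera_matrix" (3x3 intrinsics, pixels), "R" (3x3) and "t" (3): a world point X has camera coordinates R X + t. Camera axes: x right, y down, z forward; pixel columns grow to the right and rows downward; lengths in mm; the calibration is good to about 2 mm. The wrist camera is an equidistant fisheye: a pixel r from the principal point sees the ray r / f radians off the axis. A picture is of the moment at which its call begins. There is no depth.
- robot.sign_off(): hands the job in; it is judged then, once.
The state is a dict: "time_s": time; "joint_pos": joint angles; "qvel": joint speeds; "effort": joint torques, N m; "tcp_pos": TCP position; "eef_rot": TCP orientation; "wrist_force": force on the tool from outside, world axes, zero at the start; "moment": the same for the moment, N m; "grip_width": finger opening in mm; "grip_force": force on a finger pad.
Only numpy, scipy, OpenCV 4.12 (cv2) and the standard library are available. Lean on these libraries where they do the work, as an engineer would, in place of code of your own. Each camera call takes 0.05 s, during which the arm holds its last target. There are 200 camera calls.

### The job

Crack the walnut: stand it upright on the round seat between the open jaws of the nutcracker, its seam in line with the nutcracker's length so that the jaws bear on the two cheeks, let go of it, then squeeze the two handles together until the shell gives way. Let the handles spring open again, take the cracked nut out and put it in the round bowl, not in the rectangular pan. Leave the pan and the other things where they are.

Things in the scene. Friction and masses are not known exactly. Their poses are not given: they have to be found in the camera images.
- walnut_center (a point): Centre of a brown walnut, 60 mm tall, about 80 g, standing on its flat blunt end (30 mm below this). x: across the two ends of the raised seam, 50 mm, flat there (26 mm tall, 16 mm wide): grasp here. y: through the cheeks, 46 mm (-23 to +23). z up. A half turn about z makes no difference. The shell yields only along y; cracked, the +y half has moved in 6 mm (y -23 to +17), x stays 50 mm.
- shell (a joint): How far the walnut's shell has been pushed in along its y: 0 = whole, 0.006 m = fully cracked (stop). It holds up to about 24 N between the cheeks, then the resistance drops as it gives; it stays cracked.
- seat (a point): Centre of the top of the nutcracker's round seat (34 mm across, 20 mm above the worktop); the walnut stands on it, centre 30 mm above. x points to the pivots, away from the handles; z up. Jaws at +y and -y: 32 mm long in x, 35 to 65 mm above the worktop, open gap 54 mm. Before and behind the nut is a channel for fingers, 38 mm wide or more, from x = -126 to +56 mm, when open.
- nutcracker: Nutcracker, fixed to the worktop, steel with black handles that point to its -x, roughly toward the robot. Origin on the worktop under the seat, axes as the seat's. Dark steel base 150 x 92 x 12 mm, x from -53 to +97 mm. The two upright pivots are at x = 70, y = +-26 mm on a steel bridge (x 56 to 84 mm, up to 72 mm high).
- grip_point (a point): Midway between the nutcracker's two handles where they are squeezed: 95 mm from the seat to its -x, 50 mm above the worktop; axes as the seat's. Handles: upright black bars 11 mm thick in y, 22 mm tall, x from -38 to -126 mm of the seat, nothing below them here. Here they measure 68 mm overall when open, about 35 mm when the nut has cracked; about 14 N on each cracks it.
- left_handle (a joint): Angle of each nutcracker handle (geared to move together): 0 = open (a light spring returns them when let go), grows as they are squeezed; the jaws meet the cheeks at about 0.057 rad, the nut is cracked at about 0.10 to 0.12, end stop 0.13.
- bowl_floor (a point): The centre of the inner floor (2 mm above the worktop) of the loose round metal prep bowl, 168 mm across the rim, 70 mm tall, flat floor about 66 mm across, flaring wall. Left or right of the nutcracker.
- pan: A rectangular metal pan, 170 x 185 mm, 65 mm tall, loose, on the other side; origin under its centre. Not to be used or moved.
- timer: A red kitchen timer with a white dial, 66 mm wide, 52 mm tall, standing left of the nutcracker; origin under its centre. Leave alone.
- cutter: A round pastry cutter ring, 77 mm across, 30 mm tall, at the back right; origin under its centre. Leave alone.
- measure: A pale measuring cup with a flat handle, 144 x 71 mm, 36 mm tall, at the front left edge; origin under its middle. Leave alone.
Not all that is in view belongs to the job. What is shaped like the part that bears bowl_floor but purple is not meant.

How it is judged:
By the outcome, as a careful person would: the job done as asked, in the order asked, and still so for the second after the job is handed in, with the robot touching nothing.
It also fails if it takes over 70 s, if anything falls off the work surface, if the arm or the gripper's body presses on something with over 40 N, if the wrist force passes 120 N, or if a joint passes its speed limit or range.

## Working session

There is one attempt and no reset: what is moved stays moved. The work goes in short steps, Python scripts to look and compute and a tool call to move; the robot and the scene stay as the last step left them, time stands still between calls to the robot, and variables do not carry over. Pictures are saved under pics/ and viewed, at most 10 in all, crops included, and the job is handed in when it is done.

Besides the shell and the picture viewer there is one more tool, called after ">>>" in YAML: its name, and indented under it one key for each argument. send_rows: Moves the arm, as the interface text tells. Its arguments: {"type":"object","properties":{"steps":{"type":"array","items":{"type":"array","items":{"type":"number"}}},"squeeze":{"type":"number"}},"required":["steps"]}

```bash
mkdir -p pics
python3 - <<'E'
from plant import robot
import cv2,pickle
s=robot.sense();print(s['time_s'],s['tcp_pos'],s['eef_rot'],s['grip_width'])
d={}
for n in("scene","top"):
    c=robot.read_camera(n);d[n]=c;cv2.imwrite(f"pics/{n}0.png",c["img"][:,:,::-1]);print(n,c["camera_matrix"].round(1).tolist(),(-c["R"].T@c["t"]).round(),c["R"].round(2).tolist())
pickle.dump(d,open("d0.pkl","wb"))
E
```

```text
0.0 [269.46979721 618.67989949 234.9312788 ] [-6.40662962e-01 -3.07532180e+00  1.74370827e-03] 93.11945556272765
scene [[471.8, 0.0, 316.4], [0.0, 471.8, 246.8], [0.0, 0.0, 1.0]] [-184. -716.  556.] [[0.76, -0.65, 0.01], [-0.26, -0.32, -0.91], [0.6, 0.68, -0.42]]
top [[560.9, 0.0, 311.1], [0.0, 560.9, 238.1], [0.0, 0.0, 1.0]] [ 278.  106. 1697.] [[0.02, -1.0, -0.0], [-0.99, -0.02, -0.15], [0.15, 0.0, -0.99]]
```

View pics/scene0.png

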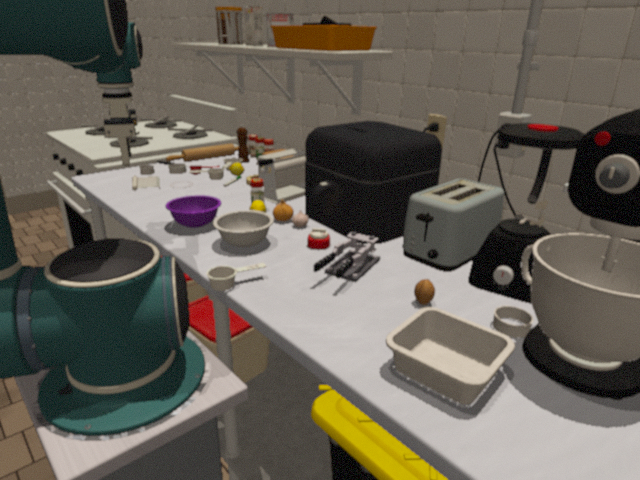

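View pics/top0.png

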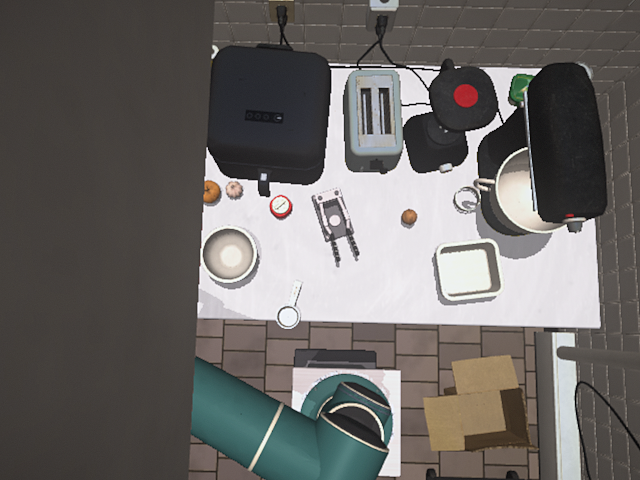

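The top view shows the walnut at (409,216), the nutcracker at (335,222) with its seat at about (335,220), the pan at (467,270) and the timer at (281,206). There are two bowl candidates: the metal one (top 230,254; scene 243,231) and the purple one (scene 194,211). The metal one fits the description and the purple one is excluded. I'll confirm in a crop and take coarse positions.

```bash
cat > h.py <<'E'
import numpy as np,cv2,pickle
from scipy.spatial.transform import Rotation as Ro
def ray(c,p):
    K=c["camera_matrix"];v=np.array([(p[0]-K[0,2])/K[0,0],(p[1]-K[1,2])/K[1,1],1.])
    return -c["R"].T@c["t"],c["R"].T@v
def fray(c,p):
    K=c["camera_matrix"];u=np.array([(p[0]-K[0,2])/K[0,0],(p[1]-K[1,2])/K[1,1]]);r=np.hypot(*u)+1e-12
    return -c["R"].T@c["t"],c["R"].T@np.array([*(u/r*np.sin(r)),np.cos(r)])
def onz(c,p,z,f=ray):
    o,d=f(c,p);return (o+d*(z-o[2])/d[2])
def fproj(c,X):
    x=c["R"]@np.array(X)+c["t"];n=np.hypot(x[0],x[1]);th=np.arctan2(n,x[2]);K=c["camera_matrix"]
    return K[0,0]*th*x[0]/n+K[0,2],K[1,1]*th*x[1]/n+K[1,2]
def rel(s,T,Rw=None):
    """shift (tool axes) and turn (deg) from state s to world T, rotation Rw"""
    R0=Ro.from_rotvec(s['eef_rot']);sh=R0.inv().apply(np.array(T)-s['tcp_pos'])
    tu=(R0.inv()*Rw).as_rotvec(degrees=True) if Rw is not None else None
    return sh.round(1),tu
E
python3 - <<'E'
from h import *
d=pickle.load(open("d0.pkl","rb"));t=d["top"]
hsv=cv2.cvtColor(t["img"],cv2.COLOR_RGB2HSV)
m=cv2.inRange(hsv,(3,90,30),(20,255,220));n,_,st,ce=cv2.connectedComponentsWithStats(m)
for i in range(1,n):
    if st[i,4]>60 and 200<ce[i][0]<520 and 100<ce[i][1]<330: print(ce[i],st[i],onz(t,ce[i],35).round())
for n,p,z in(("seat",(335,220),20),("bowl rim",(230,254),70),("pan",(467,270),65),("hL",(336.5,265),50),("hR",(356,261),50),("brL",(316,194),70),("brR",(340,189),70),("timer",(281,206),50)):print(n,onz(t,p,z).round())
cv2.imwrite("pics/crop1.png",cv2.resize(t["img"][170:300,195:430,::-1],None,fx=3.4,fy=3.4,interpolation=cv2.INTER_CUBIC))
E
```

```text
[210.46644295 191.34899329] [203 181  17  22 298] [666. 422.  35.]
[408.93506494 216.11038961] [402 210  15  13 154] [ 604. -180.   35.]
seat [589.  42.  20.]
bowl rim [472. 349.  70.]
pan [ 442. -344.   65.]
hL [449.  36.  50.]
hR [462. -21.  50.]
brL [657. 102.  70.]
brR [674.  31.  70.]
timer [623. 206.  50.]
```

View pics/crop1.png

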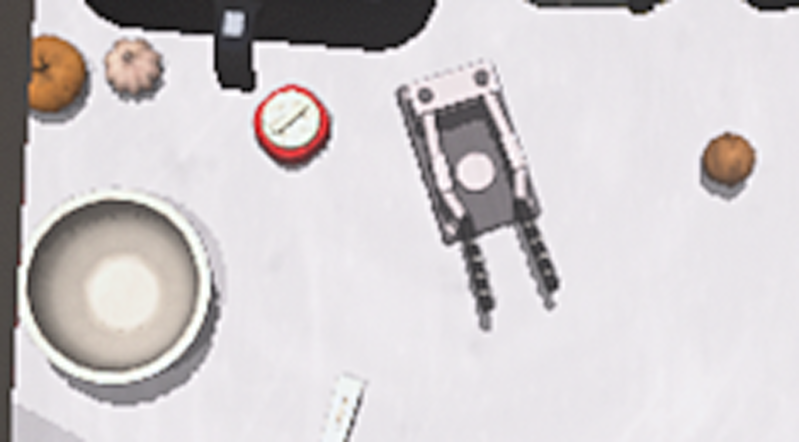

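The metal bowl at crop (118,290) is confirmed as the round one, with the seat at crop (475,172) and the walnut at (728,158). Now I'll move over the walnut for a close look.

Run:
```python
from h import *
from plant import robot
s=robot.sense();a=np.deg2rad(15.7);y=np.array([np.cos(a),np.sin(a),0]);z=np.array([0,0,-1.]);R=np.c_[np.cross(y,z),y,z]
print(rel(s,[604,-180,200],Ro.from_matrix(R)))
```

```text
(array([-625.6, -598.6,   35.6]), array([-5.47748883e-02,  2.45747272e-02,  5.07630449e+01]))
```

>>> send_rows:
  steps:
    - [0, 0, 5, -60, -60, 0, 0]
    - [0, 0, 10, -120, -115, 0, 0]
    - [0, 0, 15, -180, -172, 0, 0]
    - [0, 0, 20, -240, -230, 0, 0]
    - [0, 0, 25, -300, -287, 0, 0]
    - [0, 0, 30, -360, -345, 0, 0]
    - [0, 0, 35, -430, -411, 0, 0]
    - [0, 0, 40, -500, -478, 0, 0]
    - [0, 0, 45, -560, -536, 15, 0]
    - [0, 0, 51, -626, -599, 35, 0]
  squeeze: 20

```text
time_s: 1.35
tcp_pos: [511.2, 40.7, 225.8]
eef_rot: [1.906, 2.497, 0.001]
wrist_force: [0.8, 0.6, 0.2]
grip_width: 92.8
grip_force: 0.0
```

>>> send_rows:
  steps:
    - [0, 0, 0, 0, 0, 0, 0]
    - [0, 0, 0, 0, 0, 0, 0]
    - [0, 0, 0, 0, 0, 0, 0]
    - [0, 0, 0, 0, 0, 0, 0]
    - [0, 0, 0, 0, 0, 0, 0]
    - [0, 0, 0, 0, 0, 0, 0]
    - [0, 0, 0, 0, 0, 0, 0]
    - [0, 0, 0, 0, 0, 0, 0]
    - [0, 0, 0, 0, 0, 0, 0]
    - [0, 0, 0, 0, 0, 0, 0]

```text
time_s: 2.6
tcp_pos: [510.8, 42.7, 225.8]
eef_rot: [-1.903, -2.5, 0.0]
wrist_force: [-0.3, 0.3, 0.5]
grip_width: 92.9
grip_force: 0.0
```

Run:
```python
from h import *
from plant import robot
c=robot.read_camera("wrist");s=robot.sense();pickle.dump((c,s),open("w1.pkl","wb"))
print(s['time_s'],s['tcp_pos'],s['eef_rot'],s['joint_pos'])
print(c["camera_matrix"],-c["R"].T@c["t"],c["R"].round(3),fproj(c,[604,-180,30]))
cv2.imwrite("pics/w1.png",c["img"][:,:,::-1])
```

```text
2.65 [510.82847543  42.75041436 225.77520434] [-1.90243472e+00 -2.50002130e+00  3.33319957e-05] [ 3.37239894e-02 -2.40188792e-01  1.79740857e+00  7.70210089e-06
  1.58441589e+00 -2.36105479e-01]
[[371.64829954   0.         317.11345819]
 [  0.         371.64829954 244.77813878]
 [  0.           0.           1.        ]] [490.38454989 115.1879016  375.58726601] [[ 0.964  0.267  0.   ]
 [ 0.256 -0.927  0.273]
 [ 0.073 -0.263 -0.962]] (np.float64(342.4027972955625), np.float64(416.2151190906157))
```

View pics/w1.png

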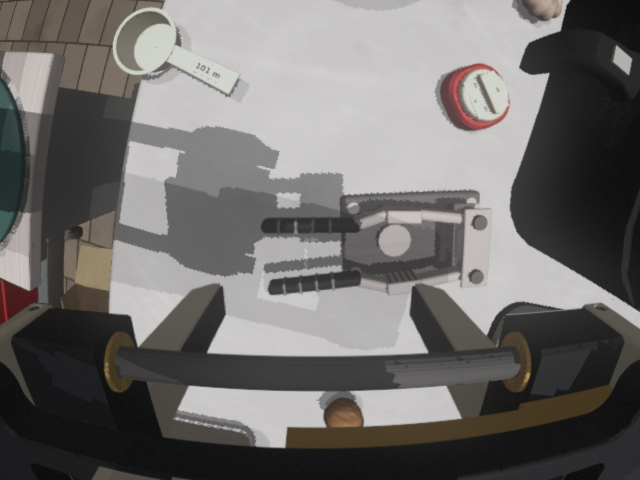

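The wrist view shows the nutcracker clearly: seat at (394,240), pivots at (479,223) and (477,276), handle tips at about (263,225) and (270,287). The walnut is at (344,413), hidden behind the gripper.

Run:
```python
from h import *
c,s=pickle.load(open("w1.pkl","rb"))
g=cv2.cvtColor(c["img"],cv2.COLOR_RGB2GRAY);m=(g>150).astype(np.uint8)
n,l,st,ce=cv2.connectedComponentsWithStats(m);i=l[240,394];print(ce[i],st[i]);S=onz(c,ce[i],20,fray);print("seat",S)
A=onz(c,(479,223),74,fray);B=onz(c,(477,276),74,fray);print("piv",A,B,np.linalg.norm(A-B))
h1=onz(c,(263,225),58,fray);h2=onz(c,(270,287),58,fray);print("tips",h1,h2)
P=(A+B)/2;H=(h1+h2)/2
for v in(P-S,P-H,S-H,):print(np.hypot(v[0],v[1]),np.degrees(np.arctan2(v[1],v[0])))
v=A-B;print(np.degrees(np.arctan2(v[1],v[0]))-90)
print(onz(c,(344,413),45,fray))
a=np.deg2rad(15.7);x=np.array([-np.sin(a),np.cos(a)]);T=[*(np.array([604,-180])-60*x),190];print(T,rel(s,T))
```

```text
[394.28235294 239.98954248] [379 225  32  31 765]
seat [590.85484118  43.34364786  20.        ]
piv [646.30968177  90.23086779  74.        ] [663.98610584  43.10910363  74.        ] 50.32808981783018
tips [463.67017537  33.00191979  58.        ] [483.25360127 -22.62572105  58.        ]
68.39382029048384 19.9414160221098
191.8067437248232 18.695633089036853
123.43804624798595 18.005414765034175
20.562187822158066
[ 599.29966874 -161.78396597   45.        ]
[np.float64(620.2360267585518), np.float64(-237.76150478558873), 190] (array([-299.5,   30.7,   35.8]), None)
```

>>> send_rows:
  steps:
    - [0, 0, 0, -45, 5, 3, 0]
    - [0, 0, 0, -90, 10, 6, 0]
    - [0, 0, 0, -135, 15, 10, 0]
    - [0, 0, 0, -180, 20, 15, 0]
    - [0, 0, 0, -220, 25, 20, 0]
    - [0, 0, 0, -260, 28, 25, 0]
    - [0, 0, 0, -300, 30, 30, 0]
    - [0, 0, 0, -300, 30, 30, 0]
    - [0, 0, 0, -300, 30, 30, 0]
    - [0, 0, 0, -300, 30, 30, 0]

```text
time_s: 3.9
tcp_pos: [619.7, -237.5, 196.2]
eef_rot: [1.901, 2.501, 0.0]
wrist_force: [-1.0, -0.6, -0.3]
grip_width: 92.6
grip_force: 0.0
```

Run:
```python
from h import *
from plant import robot
c=robot.read_camera("wrist");s=robot.sense();pickle.dump((c,s),open("w2.pkl","wb"))
print(s['time_s'],s['tcp_pos'],s['eef_rot'])
p=fproj(c,[604,-180,30]);print(p);x,y=map(int,p);x0=max(x-66,0);y0=max(y-50,0);print(x0,y0)
cv2.imwrite("pics/w2.png",cv2.resize(c["img"][y0:y0+100,x0:x0+133,::-1],None,fx=6,fy=6,interpolation=cv2.INTER_CUBIC))
```

```text
3.95 [ 619.74253361 -237.55034252  196.27799106] [1.90091089e+00 2.50046257e+00 3.13014468e-04]
(np.float64(317.72157941954157), np.float64(160.2219948415115))
251 110
```

View pics/w2.png

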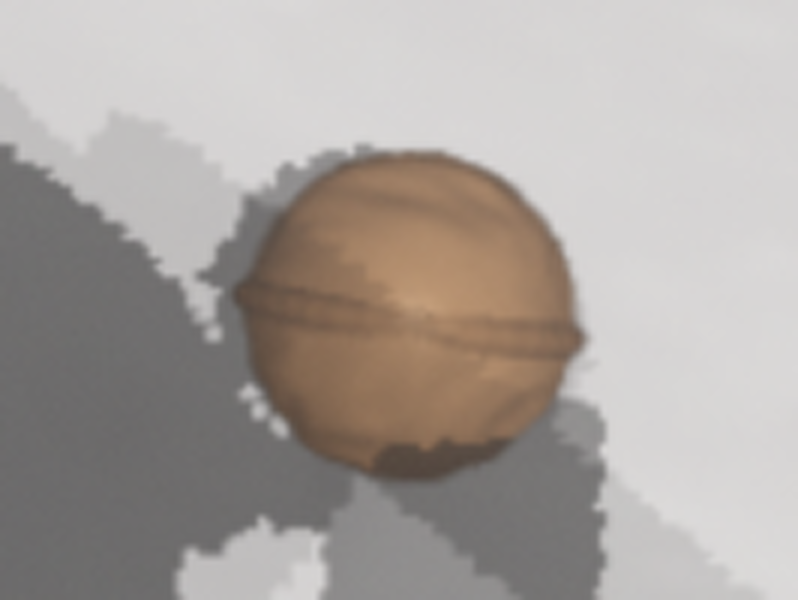

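The crop shows the walnut upright. Its seam runs from crop (240,296) to (580,340), with the top tip at (418,325).

Run:
```python
from h import *
c,s=pickle.load(open("w2.pkl","rb"))
f=lambda u,v:(251+u/6,110+v/6)
a=onz(c,f(240,296),33,fray);b=onz(c,f(580,340),33,fray);t=onz(c,f(418,325),60,fray)
print(a,b,(a+b)/2,t,np.linalg.norm(a-b));v=b-a;w=np.degrees(np.arctan2(v[1],v[0]));print("yaw",w)
hsv=cv2.cvtColor(c["img"],cv2.COLOR_RGB2HSV);m=cv2.inRange(hsv,(3,80,30),(20,255,255));n,l,st,ce=cv2.connectedComponentsWithStats(m);i=l[160,320];print(ce[i],onz(c,ce[i],32,fray))
C=(a+b)/2;y=np.r_[np.cos(np.radians(w)),np.sin(np.radians(w)),0];z=np.array([0,0,-1.]);R=Ro.from_matrix(np.c_[np.cross(y,z),y,z])
print(rel(s,[C[0],C[1],28],R))
```

```text
[ 582.1713134  -185.00162204   33.        ] [ 629.60221224 -178.2409387    33.        ] [ 605.88676282 -181.62128037   33.        ] [ 606.52095146 -180.91575425   60.        ] 47.91030164075276
yaw 8.112155539522558
[319.35366454 161.63403837] [ 605.60842733 -180.69139683   32.        ]
(array([ 57.7,   1.5, 168.3]), array([0.0315315 , 0.01890649, 7.40192961]))
```

>>> send_rows:
  steps:
    - [0, 0, 4, 30, 1, 15, 0]
    - [0, 0, 7.4, 58, 1.5, 40, 0]
    - [0, 0, 7.4, 58, 1.5, 80, 0]
    - [0, 0, 7.4, 58, 1.5, 120, 0]
    - [0, 0, 7.4, 58, 1.5, 150, 0]
    - [0, 0, 7.4, 58, 1.5, 168, 0]
    - [0, 0, 7.4, 58, 1.5, 168, 0]
    - [0, 0, 7.4, 58, 1.5, 168, 0.6]
    - [0, 0, 7.4, 58, 1.5, 168, 0.6]
    - [0, 0, 7.4, 58, 1.5, 168, 0.6]
  squeeze: 20

```text
time_s: 5.2
tcp_pos: [606.0, -182.2, 28.6]
eef_rot: [2.059, 2.371, 0.001]
wrist_force: [-0.5, 0.4, -0.5]
grip_width: 67.2
grip_force: 0.0
```

>>> send_rows:
  steps:
    - [0, 0, 0, 0, 0, 0, 0.6]
    - [0, 0, 0, 0, 0, 0, 0.6]
    - [0, 0, 0, 0, 0, 0, 0.6]
    - [0, 0, 0, 0, 0, -30, 0.6]
    - [0, 0, 0, 0, 0, -80, 0.6]
    - [0, 0, 0, 0, 0, -130, 0.6]
    - [0, 0, 0, 0, 0, -160, 0.6]
    - [0, 0, 0, 0, 0, -160, 0.6]
    - [0, 0, 0, 0, 0, -160, 0.6]
    - [0, 0, 0, 0, 0, -160, 0.6]

```text
time_s: 6.45
tcp_pos: [605.3, -181.9, 186.0]
eef_rot: [-2.058, -2.37, 0.001]
wrist_force: [0.6, 0.3, -1.8]
grip_width: 50.0
grip_force: 20.0
```

Run:
```python
from h import *
from plant import robot
print(rel(robot.sense(),[620,-42,186]))
```

```text
(array([1.364e+02, 3.420e+01, 1.000e-01]), None)
```

>>> send_rows:
  steps:
    - [0, 0, -2, 20, 5, 0, 0.6]
    - [0, 0, -5, 50, 12, 0, 0.6]
    - [0, 0, -8, 80, 20, 0, 0.6]
    - [0, 0, -11, 110, 28, 0, 0.6]
    - [0, 0, -11, 136, 34, 0, 0.6]
    - [0, 0, -11, 136, 34, 0, 0.6]
    - [0, 0, -11, 136, 34, 0, 0.6]
    - [0, 0, -11, 136, 34, 0, 0.6]
    - [0, 0, -11, 136, 34, 0, 0.6]
    - [0, 0, -11, 136, 34, 0, 0.6]

```text
time_s: 7.7
tcp_pos: [620.3, -43.0, 187.8]
eef_rot: [1.824, 2.558, -0.0]
wrist_force: [-0.6, -0.2, -0.7]
grip_width: 50.0
grip_force: 20.0
```

Run:
```python
from h import *
from plant import robot
c=robot.read_camera("wrist");s=robot.sense();pickle.dump((c,s),open("w3.pkl","wb"))
print(s['time_s'],s['tcp_pos'],s['eef_rot'],s['grip_width'])
p=fproj(c,[590.8,43.3,20]);print(p)
cv2.imwrite("pics/w3.png",c["img"][:,:,::-1])
```

```text
7.75 [620.29350784 -42.90718075 187.77721631] [-1.82333920e+00 -2.55828851e+00  5.47205117e-05] 49.67207600457116
(np.float64(317.8880414603026), np.float64(123.3053197716))
```

View pics/w3.png

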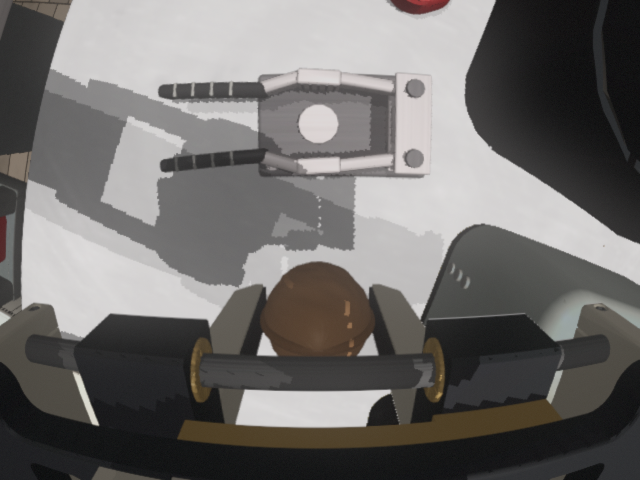

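The walnut is held with the seam between the fingers. The seat shows at (318,124), pivots at (416,88) and (414,158), handle tips at (163,91) and (164,165).

Run:
```python
from h import *
c,s=pickle.load(open("w3.pkl","rb"))
g=cv2.cvtColor(c["img"],cv2.COLOR_RGB2GRAY);m=(g>150).astype(np.uint8)
n,l,st,ce=cv2.connectedComponentsWithStats(m);i=l[124,318];print(ce[i],st[i]);S=onz(c,ce[i],20,fray);print("seat",S)
A=onz(c,(416,88),74,fray);B=onz(c,(414,158),74,fray);P=(A+B)/2
h1=onz(c,(163,91),55,fray);h2=onz(c,(164,165),55,fray);H=(h1+h2)/2
for v in(P-S,P-H,S-H,A-B):print(np.hypot(v[0],v[1]),np.degrees(np.arctan2(v[1],v[0])))
print(s['eef_rot'], 2*np.degrees(np.arctan2(s['eef_rot'][1],s['eef_rot'][0]))+360-90)
print("d",rel(s,[590.8,43.3,48.6]))
# image-relative check: seat at TCP-symmetric column?
```

```text
[318.11460856 123.24132365] [ 298  104   41   39 1239]
seat [590.9620824   43.41402393  20.        ]
69.19511024495931 18.720470388265156
192.1612300565343 18.896711893377013
122.96663137040613 18.995885442318176
51.171801913927624 108.22126900299035
[-1.82333920e+00 -2.55828851e+00  5.47205117e-05] 19.043660220468382
d (array([ 91.1,   0.3, 139.2]), None)
```

>>> send_rows:
  steps:
    - [0, 0, 0, 25, 0, 0, 0.6]
    - [0, 0, 0, 55, 0, 0, 0.6]
    - [0, 0, 0, 80, 0, 10, 0.6]
    - [0, 0, 0, 91.3, 0.3, 30, 0.6]
    - [0, 0, 0, 91.3, 0.3, 60, 0.6]
    - [0, 0, 0, 91.3, 0.3, 85, 0.6]
    - [0, 0, 0, 91.3, 0.3, 100, 0.6]
    - [0, 0, 0, 91.3, 0.3, 110, 0.6]
    - [0, 0, 0, 91.3, 0.3, 120, 0.6]
    - [0, 0, 0, 91.3, 0.3, 125, 0.6]

```text
time_s: 9.0
tcp_pos: [590.8, 43.7, 62.5]
eef_rot: [1.823, 2.559, 0.0]
wrist_force: [0.0, -0.9, -0.5]
grip_width: 50.0
grip_force: 20.0
```

>>> send_rows:
  steps:
    - [0, 0, 0, 0, 0, 3, 0.6]
    - [0, 0, 0, 0, 0, 6, 0.6]
    - [0, 0, 0, 0, 0, 9, 0.6]
    - [0, 0, 0, 0, 0, 11, 0.6]
    - [0, 0, 0, 0, 0, 12.5, 0.6]
    - [0, 0, 0, 0, 0, 13.5, 0.6]
    - [0, 0, 0, 0, 0, 13.5, 0.6]
    - [0, 0, 0, 0, 0, 13.5, 0.6]
    - [0, 0, 0, 0, 0, 13.5, 0.6]
    - [0, 0, 0, 0, 0, 13.5, 0.6]

```text
time_s: 10.25
tcp_pos: [590.8, 43.8, 49.3]
eef_rot: [1.823, 2.559, 0.0]
wrist_force: [0.3, -0.6, -1.0]
grip_width: 49.8
grip_force: 20.0
```

Run:
```python
from h import *
from plant import robot
s=robot.sense();print(s['tcp_pos'],s['wrist_force'],s['grip_width'],rel(s,[590.9,43.4,48.6]))
c=robot.read_camera("wrist")
cv2.imwrite("pics/w4.png",c["img"][150:450,120:520][:,:,::-1].repeat(2,0).repeat(2,1))
```

```text
[590.78198395  43.76115623  49.30081104] [ 0.28575192 -0.59743947 -1.00698612] 49.76278955733749 (array([-0.4, -0. ,  0.7]), None)
```

View pics/w4.png

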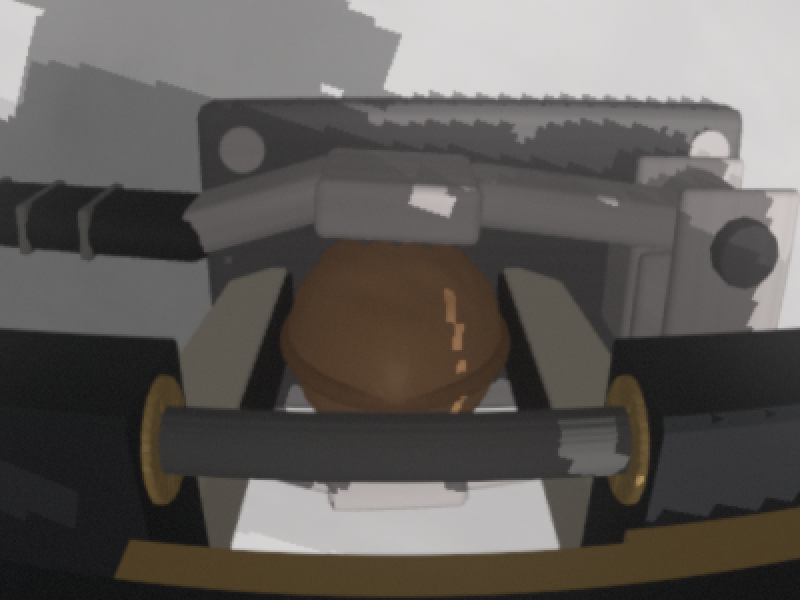

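The nut (crop 398,350) is centred between the jaws and the fingers are clear in the channel. I'll lower it slightly, open modestly and lift.

>>> send_rows:
  steps:
    - [0, 0, 0, 0, 0, 0.5, 0.6]
    - [0, 0, 0, 0, 0, 0.8, 0.6]
    - [0, 0, 0, 0, 0, 0.8, 0.42]
    - [0, 0, 0, 0, 0, 0.8, 0.36]
    - [0, 0, 0, 0, 0, 0.8, 0.32]
    - [0, 0, 0, 0, 0, 0.8, 0.32]
    - [0, 0, 0, 0, 0, 0.8, 0.32]
    - [0, 0, 0, 0, 0, -10, 0.32]
    - [0, 0, 0, 0, 0, -30, 0.32]
    - [0, 0, 0, 0, 0, -60, 0.32]

```text
time_s: 11.55
tcp_pos: [590.7, 43.8, 110.9]
eef_rot: [-1.823, -2.559, 0.0]
wrist_force: [-0.3, -0.5, 0.6]
grip_width: 63.1
grip_force: 0.0
```

>>> send_rows:
  steps:
    - [0, 0, 0, 0, 0, -30, 0.32]
    - [0, 0, 0, -20, 0, -50, 0.2]
    - [0, 0, 0, -50, 0, -60, 0.1]
    - [0, 0, 0, -80, 0, -60, 0]
    - [0, 0, 0, -90, 0, -60, 0]
    - [0, 0, 0, -90, 0, -60, 0]
    - [0, 0, 0, -90, 0, -60, 0]
    - [0, 0, 0, -90, 0, -60, 0]
    - [0, 0, 0, -90, 0, -60, 0]
    - [0, 0, 0, -90, 0, -60, 0]

```text
time_s: 12.8
tcp_pos: [620.1, -41.0, 169.3]
eef_rot: [1.822, 2.559, 0.0]
wrist_force: [1.0, -0.3, -0.1]
grip_width: 93.2
grip_force: 0.0
```

Run:
```python
from h import *
from plant import robot
c=robot.read_camera("wrist");s=robot.sense();pickle.dump((c,s),open("w5.pkl","wb"))
print(s['time_s'],s['tcp_pos'],s['eef_rot'],s['joint_pos'],s['grip_width'])
p=fproj(c,[590.8,43.3,50]);print(p);x,y=map(int,p);x0=max(x-133,0);y0=max(y-100,0);print(x0,y0)
cv2.imwrite("pics/w5.png",cv2.resize(c["img"][y0:y0+200,x0:x0+266,::-1],None,fx=3,fy=3,interpolation=cv2.INTER_CUBIC))
```

```text
12.85 [620.13696068 -41.13259215 169.32526711] [ 1.82258890e+00  2.55881827e+00 -2.39170170e-05] [-1.07258449e-01  2.56478392e-02  1.64440404e+00 -3.08155125e-05
  1.47151727e+00 -4.40214689e-01] 93.11673193863177
(np.float64(317.448755229304), np.float64(122.58240578667481))
184 22
```

View pics/w5.png

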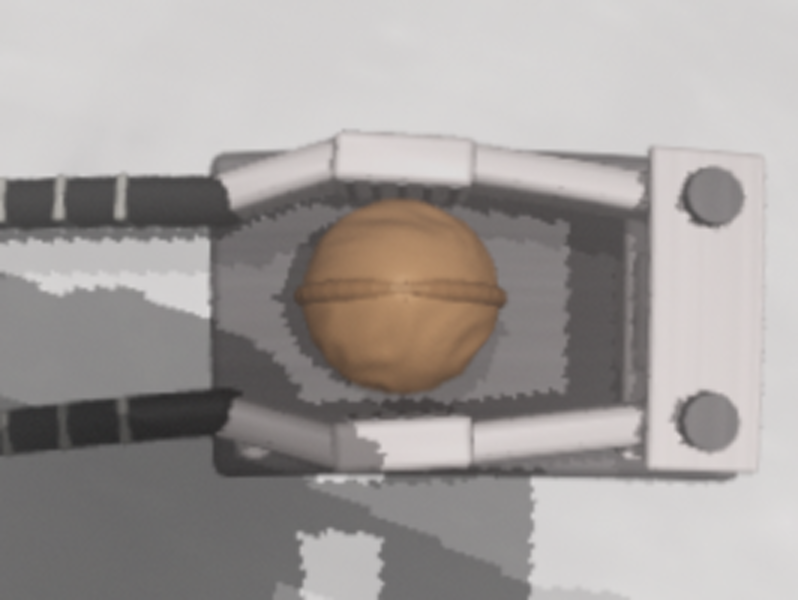

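The nut stands upright on the seat with its seam along the nutcracker's length, centred at crop (400,293) between the jaws. Next are the handles.

Run:
```python
from h import *
from plant import robot
s=robot.sense();a=np.radians(18.9);g=np.r_[590.9,43.4]-95*np.r_[np.cos(a),np.sin(a)]
b=a-np.pi/2;y=np.r_[np.cos(b),np.sin(b),0];z=np.array([0,0,-1.]);R=Ro.from_matrix(np.c_[np.cross(y,z),y,z])
print(g,rel(s,[*g,48],R),rel(s,[*g,130]))
```

```text
[501.02189091  12.62784527] (array([ 89.7, -95. , 121.3]), array([2.07107488e-03, 1.32745829e-03, 9.01771623e+01])) (array([ 89.7, -95. ,  39.3]), None)
```

>>> send_rows:
  steps:
    - [0, 0, 10, 0, -15, 0, 0]
    - [0, 0, 20, 10, -40, 0, 0]
    - [0, 0, 30, 30, -60, 0, 0]
    - [0, 0, 40, 50, -80, 0, 0]
    - [0, 0, 50, 70, -95, 0, 0]
    - [0, 0, 60, 90, -95, 5, 0]
    - [0, 0, 70, 90, -95, 15, 0]
    - [0, 0, 80, 90, -95, 25, 0]
    - [0, 0, 90, 90, -95, 35, 0]
    - [0, 0, 90, 90, -95, 40, 0]

```text
time_s: 14.1
tcp_pos: [500.8, 12.8, 128.9]
eef_rot: [-3.098, -0.522, 0.001]
wrist_force: [-0.4, 0.2, -0.5]
grip_width: 93.1
grip_force: 0.0
```

>>> send_rows:
  steps:
    - [0, 0, 0, 0, 0, 0, 0]
    - [0, 0, 0, 0, 0, 0, 0]
    - [0, 0, 0, 0, 0, 0, 0]
    - [0, 0, 0, 0, 0, 0, 0]
    - [0, 0, 0, 0, 0, 0, 0]
    - [0, 0, 0, 0, 0, 0, 0]
    - [0, 0, 0, 0, 0, 0, 0]
    - [0, 0, 0, 0, 0, 0, 0]
    - [0, 0, 0, 0, 0, 0, 0]
    - [0, 0, 0, 0, 0, 0, 0]

```text
time_s: 15.35
tcp_pos: [501.0, 12.7, 129.3]
eef_rot: [-3.098, -0.52, 0.0]
wrist_force: [0.9, -0.2, 0.1]
grip_width: 93.5
grip_force: 0.0
```

Run:
```python
from h import *
from plant import robot
s=robot.sense();print(s['time_s'],s['tcp_pos'],s['eef_rot'],s['joint_pos'],rel(s,[501,12.6,48]))
c=robot.read_camera("wrist");print(fproj(c,[590.9,43.4,20]),fproj(c,[590.9,43.4,80]),fproj(c,[501,12.6,61]))
cv2.imwrite("pics/w6.png",c["img"][:,:,::-1])
```

```text
15.35 [500.9828549   12.73749789 129.29196196] [-3.09820582e+00 -5.20279758e-01  4.30287000e-06] [-2.54886821e-02 -2.21942721e-01  1.93973440e+00  4.85560917e-06
  1.42380470e+00  1.21255293e+00] (array([-0. ,  0.1, 81.3]), None)
(np.float64(316.7543712279021), np.float64(114.0214493445446)) (np.float64(316.68924446083184), np.float64(105.60220439771669)) (np.float64(316.33458070186464), np.float64(265.8327097956581))
```

View pics/w6.png

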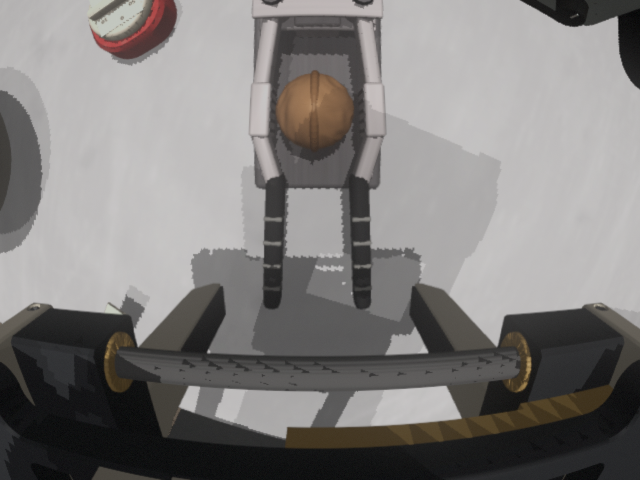

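The handles end at columns 273 and 362 (midpoint 317), centred between the fingertips at (220,290) and (413,290). Descending and squeezing.

>>> send_rows:
  steps:
    - [0, 0, 0, 0, 0, 20, 0]
    - [0, 0, 0, 0, 0, 45, 0]
    - [0, 0, 0, 0, 0, 65, 0]
    - [0, 0, 0, 0, 0, 81, 0]
    - [0, 0, 0, 0, 0, 81, 0]
    - [0, 0, 0, 0, 0, 81, 0.2]
    - [0, 0, 0, 0, 0, 81, 0.3]
    - [0, 0, 0, 0, 0, 81, 0.4]
    - [0, 0, 0, 0, 0, 81, 0.45]
    - [0, 0, 0, 0, 0, 81, 0.5]
  squeeze: 18

```text
time_s: 16.65
tcp_pos: [501.0, 12.9, 48.5]
eef_rot: [-3.098, -0.52, -0.0]
wrist_force: [-3.2, 7.8, 3.0]
grip_width: 48.6
grip_force: 3.8
```

>>> send_rows:
  steps:
    - [0, 0, 0, 0, 0, 0, 0.54]
    - [0, 0, 0, 0, 0, 0, 0.57]
    - [0, 0, 0, 0, 0, 0, 0.6]
    - [0, 0, 0, 0, 0, 0, 0.62]
    - [0, 0, 0, 0, 0, 0, 0.64]
    - [0, 0, 0, 0, 0, 0, 0.66]
    - [0, 0, 0, 0, 0, 0, 0.68]
    - [0, 0, 0, 0, 0, 0, 0.68]
    - [0, 0, 0, 0, 0, 0, 0.68]
    - [0, 0, 0, 0, 0, 0, 0.68]

```text
time_s: 17.9
tcp_pos: [501.1, 12.9, 48.4]
eef_rot: [-3.098, -0.52, -0.001]
wrist_force: [-0.2, 5.4, 2.8]
grip_width: 33.2
grip_force: 17.9
```

The width of 33 mm is below the 35 mm expected, so the shell has given way. Releasing and lifting.

>>> send_rows:
  steps:
    - [0, 0, 0, 0, 0, 0, 0.68]
    - [0, 0, 0, 0, 0, 0, 0.55]
    - [0, 0, 0, 0, 0, 0, 0.4]
    - [0, 0, 0, 0, 0, 0, 0.25]
    - [0, 0, 0, 0, 0, 0, 0.1]
    - [0, 0, 0, 0, 0, 0, 0]
    - [0, 0, 0, 0, 0, 0, 0]
    - [0, 0, 0, 0, 0, -15, 0]
    - [0, 0, 0, 0, 0, -45, 0]
    - [0, 0, 0, 0, 0, -80, 0]

```text
time_s: 19.15
tcp_pos: [500.8, 12.7, 129.9]
eef_rot: [3.098, 0.52, -0.0]
wrist_force: [0.9, -1.0, 0.1]
grip_width: 92.9
grip_force: 0.0
```

>>> send_rows:
  steps:
    - [0, 0, 0, 0, 0, -20, 0]
    - [0, 0, 0, 0, 0, -40, 0]
    - [0, 0, 0, 0, 0, -40, 0]
    - [0, 0, 0, 0, 0, -40, 0]
    - [0, 0, 0, 0, 0, -40, 0]
    - [0, 0, 0, 0, 0, -40, 0]
    - [0, 0, 0, 0, 0, -40, 0]
    - [0, 0, 0, 0, 0, -40, 0]
    - [0, 0, 0, 0, 0, -40, 0]
    - [0, 0, 0, 0, 0, -40, 0]

```text
time_s: 20.4
tcp_pos: [501.0, 12.7, 168.3]
eef_rot: [3.098, 0.52, 0.0]
wrist_force: [-0.5, -0.3, -0.3]
grip_width: 92.9
grip_force: 0.0
```

Run:
```python
from h import *
from plant import robot
c=robot.read_camera("wrist");s=robot.sense();pickle.dump((c,s),open("w7.pkl","wb"))
print(s['time_s'],s['tcp_pos'],s['eef_rot'])
p=fproj(c,[590.9,43.4,50]);print(p);x,y=map(int,p);x0=max(x-100,0);y0=max(y-75,0);print(x0,y0)
cv2.imwrite("pics/w7.png",cv2.resize(c["img"][y0:y0+150,x0:x0+200,::-1],None,fx=4,fy=4,interpolation=cv2.INTER_CUBIC))
```

```text
20.45 [500.9772682   12.7342676  168.28120833] [3.09821122e+00 5.20257600e-01 1.05100807e-05]
(np.float64(316.75553887907756), np.float64(114.97773572364358))
216 39
```

View pics/w7.png

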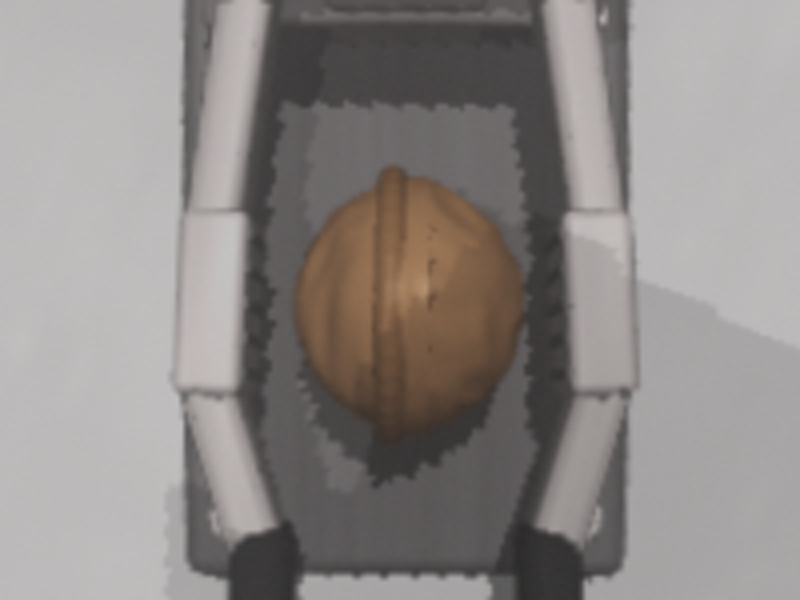

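The nut is cracked: the left cheek is pushed in toward the seam, and a crack line shows at crop (432,300). It is still upright, with the seam from crop (392,168) to (388,438) shifted slightly left, and the jaws have sprung open.

Run:
```python
from h import *
c,s=pickle.load(open("w7.pkl","rb"));f=lambda u,v:(216+u/4,39+v/4)
a=onz(c,f(393,170),53,fray);b=onz(c,f(388,437),53,fray);C=(a+b)/2;v=a-b;print(a,b,C,np.linalg.norm(v),np.degrees(np.arctan2(v[1],v[0])))
d=C[:2]-[590.9,43.4];t=np.radians(18.9);print("in nutcracker",d@[np.cos(t),np.sin(t)],d@[-np.sin(t),np.cos(t)])
print(rel(s,[C[0],C[1],48.6]))
```

```text
[613.02778165  52.90013482  53.        ] [567.36368757  38.06969543  53.        ] [590.19573461  45.48491512  53.        ] 48.01199246877374 17.9923683396894
in nutcracker 0.009045150503723736 2.2006314992314584
(array([ 95. ,  -1.8, 119.7]), None)
```

>>> send_rows:
  steps:
    - [0, 0, -10, 0, 0, 0, 0.28]
    - [0, 0, -20, 15, 0, 0, 0.28]
    - [0, 0, -30, 35, 0, 0, 0.28]
    - [0, 0, -40, 55, 0, 0, 0.28]
    - [0, 0, -50, 75, -1, 0, 0.28]
    - [0, 0, -60, 95, -2, 0, 0.28]
    - [0, 0, -70, 95, -2, 0, 0.28]
    - [0, 0, -80, 95, -2, 0, 0.28]
    - [0, 0, -90, 95, -2, 10, 0.28]
    - [0, 0, -90.3, 95, -2, 40, 0.28]
  squeeze: 15

```text
time_s: 21.7
tcp_pos: [590.9, 45.7, 129.2]
eef_rot: [1.811, 2.564, 0.003]
wrist_force: [-0.3, 0.9, -0.7]
grip_width: 66.9
grip_force: 0.0
```

Run:
```python
from h import *
from plant import robot
s=robot.sense();print(s['time_s'],s['tcp_pos'],s['eef_rot'],s['grip_width'],rel(s,[590.2,45.5,49.3]), 2*np.degrees(np.arctan2(s['eef_rot'][1],s['eef_rot'][0]))-90)
```

```text
21.7 [590.89593998  45.67445866 129.24207717] [1.8111758  2.56426154 0.00262317] 66.86826560403809 (array([ 0.1, -0.9, 79.9]), None) 19.531748288939923
```

>>> send_rows:
  steps:
    - [0, 0, 0, 0, 0, 0, 0.28]
    - [0, 0, 0, 0, 0, 15, 0.28]
    - [0, 0, 0, 0, 0, 35, 0.28]
    - [0, 0, 0, 0, 0, 55, 0.28]
    - [0, 0, 0, 0, 0, 70, 0.28]
    - [0, 0, 0, 0, 0, 79, 0.28]
    - [0, 0, 0, 0, 0, 79, 0.28]
    - [0, 0, 0, 0, 0, 79, 0.4]
    - [0, 0, 0, 0, 0, 79, 0.5]
    - [0, 0, 0, 0, 0, 79, 0.6]

```text
time_s: 22.95
tcp_pos: [590.4, 45.7, 49.9]
eef_rot: [1.816, 2.563, 0.001]
wrist_force: [-0.6, -0.1, 3.0]
grip_width: 50.0
grip_force: 15.0
```

>>> send_rows:
  steps:
    - [0, 0, 0, 0, 0, 0, 0.6]
    - [0, 0, 0, 0, 0, 0, 0.6]
    - [0, 0, 0, 0, 0, 0, 0.6]
    - [0, 0, 0, 0, 0, -10, 0.6]
    - [0, 0, 0, 0, 0, -35, 0.6]
    - [0, 0, 0, 0, 0, -70, 0.6]
    - [0, 0, 0, 0, 0, -110, 0.6]
    - [0, 0, 0, 0, 0, -130, 0.6]
    - [0, 0, 0, 0, 0, -130, 0.6]
    - [0, 0, 0, 0, 0, -130, 0.6]

```text
time_s: 24.2
tcp_pos: [589.6, 45.6, 177.5]
eef_rot: [-1.815, -2.562, 0.002]
wrist_force: [0.7, 0.9, -1.4]
grip_width: 49.9
grip_force: 15.0
```

Run:
```python
from h import *
from plant import robot
d=pickle.load(open("d0.pkl","rb"));c=d["top"]
g=cv2.cvtColor(c["img"],cv2.COLOR_RGB2HSV)
# bowl: rim circle and floor patch in the top view
gr=cv2.medianBlur(cv2.cvtColor(c["img"],cv2.COLOR_RGB2GRAY),3)
ci=cv2.HoughCircles(gr[215:295,195:270],cv2.HOUGH_GRADIENT,1,50,param1=100,param2=15,minRadius=24,maxRadius=32);print(ci)
p=ci[0,0,:2]+[195,215];print(onz(c,p,70),onz(c,(195+123/3.4,170+290/3.4),2),onz(c,(230,254),70))
s=robot.sense();print(s['time_s'],s['tcp_pos'],s['grip_width'],s['grip_force'],s['eef_rot'])
for T in([473,349,179],):print(rel(s,T))
```

```text
[[[33.5 40.5 27. ]]]
[467.37266949 352.95927031  70.        ] [476.12134863 355.15669686   2.        ] [471.88499791 348.78211972  70.        ]
24.2 [589.61694998  45.62671294 177.52518419] 49.874192590198135 14.99993696808815 [-1.81530168e+00 -2.56202344e+00  1.96105156e-03]
(array([324.9,  -9.4,  -1.3]), None)
```

>>> send_rows:
  steps:
    - [0, 0, 0, 20, 0, 0, 0.6]
    - [0, 0, 0, 50, -2, 0, 0.6]
    - [0, 0, 0, 85, -3, 0, 0.6]
    - [0, 0, 0, 120, -4, 0, 0.6]
    - [0, 0, 0, 155, -5, 0, 0.6]
    - [0, 0, 0, 190, -7, 0, 0.6]
    - [0, 0, 0, 220, -9, 0, 0.6]
    - [0, 0, 0, 240, -9, 0, 0.6]
    - [0, 0, 0, 240, -9, 0, 0.6]
    - [0, 0, 0, 240, -9, 0, 0.6]

```text
time_s: 25.45
tcp_pos: [502.2, 268.7, 179.0]
eef_rot: [-1.816, -2.563, 0.001]
wrist_force: [-0.2, -0.4, -0.6]
grip_width: 50.2
grip_force: 15.0
```

Run:
```python
from h import *
from plant import robot
c=robot.read_camera("wrist");s=robot.sense();pickle.dump((c,s),open("w8.pkl","wb"))
print(s['time_s'],s['tcp_pos'],s['grip_width'])
# rectify the wrist view onto the rim plane z=70 (1 px = 1 mm) and find the rim circle
X,Y=np.meshgrid(np.arange(330,610),np.arange(220,490))
P=c["R"]@np.stack([X.ravel(),Y.ravel(),np.full(X.size,70)]).astype(float)+c["t"][:,None]
n=np.hypot(P[0],P[1]);th=np.arctan2(n,P[2]);K=c["camera_matrix"]
u=(K[0,0]*th*P[0]/n+K[0,2]).reshape(X.shape).astype(np.float32);v=(K[1,1]*th*P[1]/n+K[1,2]).reshape(X.shape).astype(np.float32)
im=cv2.remap(c["img"],u,v,cv2.INTER_LINEAR);g=cv2.GaussianBlur(cv2.cvtColor(im,cv2.COLOR_RGB2GRAY),(5,5),0)
for lo,hi in((78,90),(70,95)):
    ci=cv2.HoughCircles(g,cv2.HOUGH_GRADIENT,1,8,param1=80,param2=12,minRadius=lo,maxRadius=hi)
    print((ci[0,:5]+[330,220,0]).round(1) if ci is not None else None)
```

```text
25.5 [502.28326932 268.51819196 179.08051649] 49.94944942974828
[[476.5 350.5  78.9]
 [476.5 359.5  79.4]
 [467.5 353.5  81.6]
 [486.5 346.5  88.2]
 [481.5 367.5  88.3]]
[[474.5 355.5  74.9]
 [482.5 346.5  85.1]
 [464.5 345.5  88.7]
 [463.5 355.5  85.5]
 [471.5 363.5  82.3]]
```

The wrist-view circles agree with the top-view estimate, giving a bowl centre of about (473,352).

>>> send_rows:
  steps:
    - [0, 0, 0, 30, 0, 0, 0.6]
    - [0, 0, 0, 65, 0, 0, 0.6]
    - [0, 0, 0, 88, 0, 0, 0.6]
    - [0, 0, 0, 88, 0, 20, 0.6]
    - [0, 0, 0, 88, 0, 50, 0.6]
    - [0, 0, 0, 88, 0, 80, 0.6]
    - [0, 0, 0, 88, 0, 105, 0.6]
    - [0, 0, 0, 88, 0, 122, 0.6]
    - [0, 0, 0, 88, 0, 133, 0.6]
    - [0, 0, 0, 88, 0, 133, 0.6]

```text
time_s: 26.75
tcp_pos: [472.9, 351.7, 45.8]
eef_rot: [-1.816, -2.563, 0.001]
wrist_force: [0.3, -0.1, -0.3]
grip_width: 49.6
grip_force: 15.0
```

>>> send_rows:
  steps:
    - [0, 0, 0, 0, 0, 0, 0.6]
    - [0, 0, 0, 0, 0, 0, 0.42]
    - [0, 0, 0, 0, 0, 0, 0.38]
    - [0, 0, 0, 0, 0, 0, 0.38]
    - [0, 0, 0, 0, 0, 0, 0.38]
    - [0, 0, 0, 0, 0, 0, 0.38]
    - [0, 0, 0, 0, 0, -15, 0.38]
    - [0, 0, 0, 0, 0, -45, 0.38]
    - [0, 0, 0, 0, 0, -90, 0.38]
    - [0, 0, 0, 0, 0, -130, 0.38]

```text
time_s: 28.0
tcp_pos: [472.9, 352.1, 179.1]
eef_rot: [1.816, 2.563, 0.002]
wrist_force: [-0.0, 0.4, 0.5]
grip_width: 57.6
grip_force: 0.0
```

>>> send_rows:
  steps:
    - [0, 0, 0, -20, 0, -20, 0.3]
    - [0, 0, 0, -60, 0, -30, 0.2]
    - [0, 0, 0, -90, 0, -30, 0.2]
    - [0, 0, 0, -90, 0, -30, 0.2]
    - [0, 0, 0, -90, 0, -30, 0.2]
    - [0, 0, 0, -90, 0, -30, 0.2]
    - [0, 0, 0, -90, 0, -30, 0.2]
    - [0, 0, 0, -90, 0, -30, 0.2]
    - [0, 0, 0, -90, 0, -30, 0.2]
    - [0, 0, 0, -90, 0, -30, 0.2]

```text
time_s: 29.25
tcp_pos: [502.7, 267.3, 206.3]
eef_rot: [1.816, 2.563, -0.0]
wrist_force: [0.7, 0.6, 1.0]
grip_width: 74.3
grip_force: 0.0
```

Run:
```python
from h import *
from plant import robot
c=robot.read_camera("wrist");s=robot.sense()
print(s['time_s'],s['tcp_pos'],s['grip_width'],s['wrist_force'])
hsv=cv2.cvtColor(c["img"],cv2.COLOR_RGB2HSV);m=cv2.inRange(hsv,(3,80,30),(20,255,255));n,l,st,ce=cv2.connectedComponentsWithStats(m)
for i in range(1,n):
    if st[i,4]>300: print(ce[i].round(),st[i],onz(c,ce[i],30,fray).round())
```

```text
29.3 [502.70106455 267.20632557 206.28400124] 74.18055582148469 [ 0.08137573  0.66452186 -0.20142645]
[534. 131.] [ 505   98   60   68 3133] [669. 430.  30.]
[318. 126.] [ 292  104   55   45 1765] [474. 351.  30.]
[149. 366.] [138 334  28  64 927] [376.  53.  30.]
[485. 366.] [469 335  28  62 903] [736. 179.  30.]
[423. 427.] [ 238  391  361   58 7848] [705.  77.  30.]
```

The nut lies at (474,351), the centre of the bowl, and the gripper is clear.

```bash
python3 -c "
from plant import robot
print(robot.sign_off())"
```

```text
the job is handed in; nothing more can be done
None
```

The walnut was cracked in the nutcracker and is now in the middle of the round metal bowl, with the gripper clear and the job handed in at about 29 s; the pan and other things were not approached, though I did not re-image them at the end.

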